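# Snap the wire-drive covers shut

### The arm

A 6-joint arm with a two-finger parallel gripper is mounted at the origin on the work surface. World frame = base frame: x ahead of the robot, y to its left, z up, the work surface at z = 0. Lengths are in m, angles in degrees, forces in N, time in s.
With the tool pointing down it reaches from about 0.35 to 0.875 m from the base axis. Payload 4.2 kg.
Tool frame: the origin (TCP) lies midway between the tips of the shut fingers; the grasp point (between the pads) lies 19 mm behind it; z points along the fingers, y is the direction in which the jaws open and shut (so a half turn about z gives the same grasp; the last joint's range is limited). The gripper opens to 87 mm and grips with 3 to 60 N. Pads are 19 mm wide; open, the fingers measure 117 mm over their backs; the gripper's body (75 mm by 190 mm) begins 51 mm behind the grasp point.
Start: joints at [14.817, 22.042, 0.453, 0, -68.411, -14.817], TCP at [0.625, 0, 0.223] pointing down, gripper open.
Joint ranges: [-179.83, 179.83], [-69.29, 118.12], [-61.27, 80.66], [-181.25, 117.63], [-171.15, -9.14], [-177.46, 177.46]. Speed limits (degrees/s): [159.86, 159.86, 180, 180, 180, 180].

### API

Orientations are given as a 3x3 rotation matrix whose columns are the frame's x, y, z axes.
In Python, from station import r gives the robot as it stands.
- The arm moves only by the tool carry_out, never from a script. Its argument "steps" is a list of rows, each a list of 2 entries, a list of its own where there are three numbers: the shift along the tool's x, y, z in cm, then the turn about the tool's z in degrees. In form: [[[x, y, z], twist], ...]. A call has 1 to 20 rows; each row is the pose to reach, as a shift and turn from the pose measured when the call began, along the tool's axes at that moment; what a row does not reach only later rows make up. A row lasts 1/10 s, in which the tool goes at most 50 mm and 8.59 degrees, less where a joint would pass 70% of its speed; a pose out of reach is approached as far as the arm can. A call with a gripper value outside its range is refused whole. "gripper" is the gripper's target within -1 to 1 (fully open at 1, half-way at 0, shut at -1), set as the call begins (left out, the last holds). The fingers move at their own pace and stop on an object; the grip force is fixed at half the most. Time passes only in rows, so rows that repeat a pose let the fingers close. It gives the time, the measured TCP pose, the force and the opening at its end, in the units of the state.
- r.sense(): the state, without advancing time (a new reading comes with each control period).
- r.capture(name): name is "scene" or "side" or "wrist"; returns the picture (480x640x3 uint8, red, green, blue); there is no depth.
- r.calibration(name): a dict with "camera_matrix" (3x3 intrinsics, pixels), "D" ([k1, k2, p1, p2, k3] as OpenCV has them; the pictures are not rectified), "world_from_camera" (4x4, takes a point from camera to world coordinates). Camera axes: x right, y up, looking along -z (the intrinsics and any distortion apply to the point x, -y, -z); pixel columns grow to the right and rows downward; lengths in m; the calibration is good to about 2 mm. A picture is of the moment at which its call begins: read the wrist's pose just before it. calibration takes no time and is no camera call; for the wrist camera it gives the pose at the moment of the call.
- r.finish_job(): hands the job in, once; it reports no verdict.
Trained networks look in the newest picture that a camera, given by its name, has taken for a name from the list of things; names that differ only in an ending like _2 or _b are one class to them, and where a whole thing is asked for, a point or a joint stands for the part that bears it (a point fixed in the world has none). Each returns a list of dicts, best first, with "confidence" (0 to 1); they miss things now and then, are a little off and sometimes report something else, mostly with a low value. They report only what shows in the picture. A call takes as long as a camera call.
- r.cut_out(camera, target): "pixels" (480x640 bool, what is visible of it).
- r.place_of(camera, target): "centre" ([x, y, z] in m, in world coordinates, good to about 4 mm: a listed point, or the origin of a listed thing).
The state is a dict: "time_s": time; "joints": joint angles; "joint_velocities": joint speeds; "effort": joint torques, N m; "tcp_pos": TCP position; "ee_rot": TCP orientation; "wrist_force": force on the tool from outside, world axes, zero at the start; "moment": the same for the moment, N m; "gripper_width": opening from 0.0 (shut) to 1.0 (fully open).
Only numpy, scipy, OpenCV 4.12 (cv2) and the standard library are available. Lean on these libraries where they do the work, as an engineer would, in place of code of your own. Each camera call takes 0.05 s, during which the arm holds its last target. There are 200 camera calls.

### The job

The two wire-drive units on the welding bench are threaded and ready to run: press the hinged cover of each one down until its catch snaps and holds it fully shut. Leave the open lid of the contact-tip box as it is: somebody is still taking tips from it.

Things in the scene. Friction and masses are not known exactly. Their poses are not given: they have to be found in the camera images.
- feeder1_cover (a point): Cover of wire-drive unit 1: ribbed aluminium plate, 100 mm hinge to free edge, 92 wide, 5 thick. Unit: fixed grey box 110x100, 70 mm high, round motor on the hinge side, brass tube on each flank, two rolls inside. Point: top face, centre line, 55 mm from the hinge axis (which lies in the underside). x: hinge to free edge; y: along hinge; z: out of the top face, upright when shut: tilt = opening.
- feeder2_cover (a point): Same on the identical unit 2. Both: hinge level, on the side nearer the robot, 76 mm above the bench; shut top face at 81 mm, on a firm stop. Starts 0.45-0.75 rad open; stiff sprung hinge, rises again if let go too soon. The catch snaps in the last 10 mm of the free edge's travel: about 5 N there, 10 N at 55 mm. A straight push down 45-60 mm (level) from the hinge shuts it.
- tipbox_lid (a point): Lid of the contact-tip box, to be left alone: plain aluminium plate 110 x 130 mm, 4 thick, round black knob near its free edge, 0.45-0.75 rad open on a stiff hinge. Box: fixed, grey, 110 x 130, 60 mm high, rows of copper tips, no motor or tubes. Point: middle of the top face, 55 mm from the hinge; axes as on the covers. The three boxes stand in any order.

How it is judged (in metres and radians):
At the end, for the whole second after the job is handed in: Both wire-drive covers stay shut by themselves (within 0.06 rad, about 6 mm at the free edge, of fully shut) and the lid of the contact-tip box is still open (more than 0.35 rad) (angle between each of feeder1_cover, feeder2_cover's own z axis and vertical below 0.06 rad and angle between tipbox_lid's own z axis and vertical above 0.35 rad); the robot touches nothing.
It fails at once if the lid of the contact-tip box is pushed (its middle moved by more than 15 mm) (distance of tipbox_lid from where it was at the start of the episode above 0.015 m).
It also fails if it takes over 35 s, if anything falls off the work surface, if the arm or the gripper's body presses on something with over 40 N, if the wrist force passes 120 N, or if a joint passes its speed limit or range.

## Working session

There is one attempt and no reset: what is moved stays moved. The work goes in short steps, Python scripts to look and compute and a tool call to move; the robot and the scene stay as the last step left them, time stands still between calls to the robot, and variables do not carry over. Pictures are saved under pics/ and viewed, about 8 in all and at most 12, crops included, and the job is handed in when it is done.

Besides the shell and the picture viewer there is one more tool, called after "Request:" as name(argument=value, ...), one argument or row to a line, values as JSON. carry_out: Moves the arm, as the interface text tells. Its arguments: {"type":"object","properties":{"steps":{"type":"array","items":{"type":"array"}},"gripper":{"type":"number"}},"required":["steps"]}

```bash
mkdir -p pics; python3 - <<'E'
from station import r
import cv2,numpy as np
s=r.sense();print(s['time_s'],s['tcp_pos'],np.round(s['ee_rot'],3).tolist(),s['wrist_force'])
for c in ('scene','side'):
    im=r.capture(c);cv2.imwrite(f'pics/{c}0.png',im[...,::-1])
    for t in ('feeder1_cover','feeder2_cover','tipbox_lid'):
        print(c,t,[(np.round(d['centre'],4).tolist(),round(d['confidence'],2)) for d in r.place_of(c,t)])
print(r.sense()['time_s'])
E
```

```text
0.0 [6.24388913e-01 1.24899295e-05 2.21456518e-01] [[-0.0, -1.0, -0.002], [-1.0, 0.0, -0.0], [0.0, 0.002, -1.0]] [ 1.0687698  -1.35661826  0.26122154]
scene feeder1_cover [([0.4851, -0.2871, 0.1069], 0.83)]
scene feeder2_cover [([0.4637, 0.0241, 0.1176], 0.94)]
scene tipbox_lid []
side feeder1_cover [([0.4842, -0.2892, 0.1069], 0.73)]
side feeder2_cover [([0.4634, 0.0174, 0.1193], 0.84)]
side tipbox_lid [([0.5236, 0.3101, 0.095], 0.85)]
0.4
```

View pics/scene0.png

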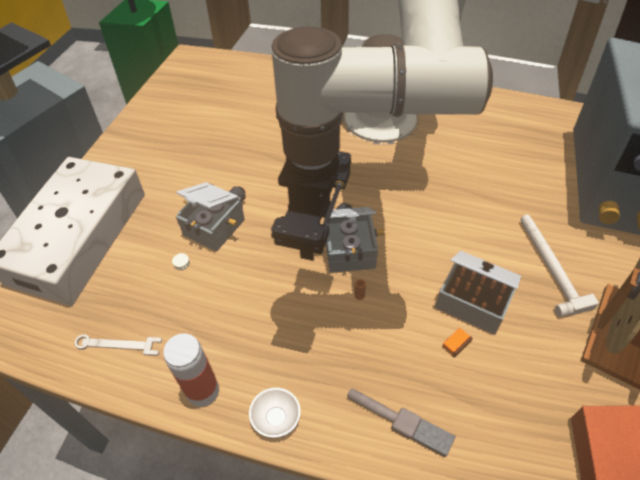

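View pics/side0.png

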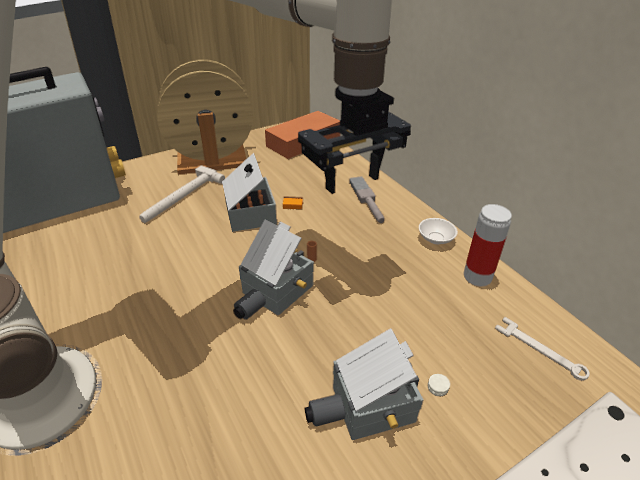

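The scene picture shows drive unit 1 at (210,215), drive unit 2 at (350,240), partly hidden by the gripper, and the tip box with its knob at (480,290). The side picture shows the covers at (375,370) and (272,252), each with its motor on the robot side, and the tip lid at (243,182). The network points agree with both pictures. Next I fit yaw and opening from the side masks.

```bash
cat > fit.py <<'E'
from station import r
import cv2,numpy as np
from scipy.optimize import minimize
def proj(P,cal):
    T=np.linalg.inv(cal['world_from_camera']);c=P@T[:3,:3].T+T[:3,3]
    c=c*[1,-1,-1]
    return cv2.projectPoints(c,np.zeros(3),np.zeros(3),np.array(cal['camera_matrix'],float),np.array(cal['D'],float))[0].reshape(-1,2)
def pt(p,u,v,w):  # p: hinge x,y,yaw,tilt ; u along cover, v along hinge, w thickness
    hx,hy,yaw,th=p;l=u*np.cos(th)-w*np.sin(th);z=.076+u*np.sin(th)+w*np.cos(th)
    return np.array([hx+l*np.cos(yaw)-v*np.sin(yaw),hy+l*np.sin(yaw)+v*np.cos(yaw),z])
def box(p): return np.array([pt(p,u,v,w) for u in(0,.1) for v in(-.046,.046) for w in(0,.005)])
E
cat > a.py <<'E'
from fit import *
S={'feeder1_cover':(.4846,-.288,.107),'feeder2_cover':(.4635,.020,.1185)}
cal=r.calibration('side');im=r.capture('side')[...,::-1].copy()
for n,c in S.items():
    m=r.cut_out('side',n)[0]['pixels'].astype(np.uint8)
    print(n,m.sum())
    im[m>0]=im[m>0]//2+np.array([0,0,120],np.uint8)
    def cost(p):
        h=cv2.convexHull((proj(box(p),cal)*16).astype(np.int32))
        a=np.zeros((480,640),np.uint8);cv2.fillConvexPoly(a,h,1,shift=4)
        d=pt(p,.055,0,.005)-c
        return 1-(a&m).sum()/max(1,(a|m).sum())+ (d@d)/.004**2*.01
    best=None
    for yaw in np.radians(range(-75,76,15)):
        th=.6; p0=[c[0]-.045*np.cos(yaw),c[1]-.045*np.sin(yaw),yaw,th]
        sim=np.array([p0]+[np.array(p0)+np.eye(4)[i]*[.01,.01,.25,.15] for i in range(4)])
        o=minimize(cost,p0,method='Nelder-Mead',options=dict(initial_simplex=sim,maxiter=400))
        if best is None or o.fun<best.fun: best=o
    p=best.x;e=np.array([np.cos(p[2]),np.sin(p[2])])
    print(np.round(p,4),np.degrees(p[2]).round(1),best.fun,'pt',pt(p,.055,0,.005).round(4),'push52',(p[:2]+.052*e).round(4))
    h=cv2.convexHull(proj(box(p),cal).astype(np.int32));cv2.polylines(im,[h],True,(0,255,0),1)
cv2.imwrite('pics/fit.png',cv2.resize(im[180:460,200:480],None,fx=2,fy=2))
E
python3 a.py
```

```text
feeder1_cover 3917
[ 0.439  -0.2774 -0.2601  0.5013] -14.9 0.05433845985429852 pt [ 0.4833 -0.2892  0.1068] push52 [ 0.4892 -0.2907]
feeder2_cover 2266
[0.4275 0.0097 0.3085 0.7702] 17.7 0.06070418437497679 pt [0.4618 0.0206 0.1179] push52 [0.477  0.0254]
```

View pics/fit.png

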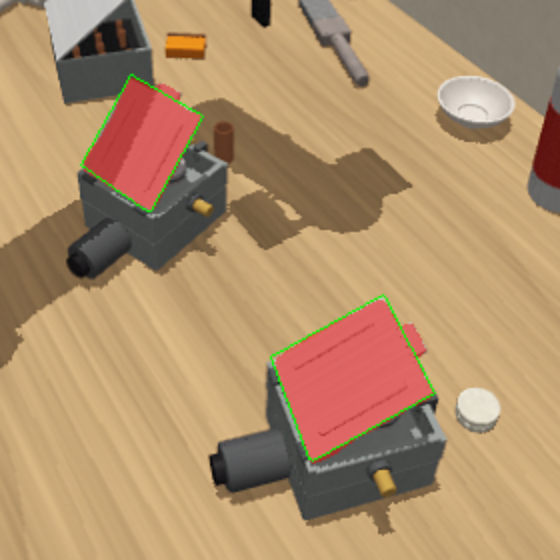

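The fit is very tight: the green outlines sit on both covers, and the catch tabs stick out at the free edges. Unit 2 is pushed at (0.477, 0.025) and unit 1 at (0.489, -0.291). I'll go above unit 2, shut the fingers and turn so their narrow side lies along the cover.

Request:
carry_out(
  steps=[
    [[-2.5, 14.7, 0], 72],
    [[-2.5, 14.7, 0], 72],
    [[-2.5, 14.7, 0], 72],
    [[-2.5, 14.7, 0], 72],
    [[-2.5, 14.7, 0], 72],
    [[-2.5, 14.7, 0], 72],
    [[-2.5, 14.7, 0], 72],
    [[-2.5, 14.7, 0], 72],
    [[-2.5, 14.7, 0], 72],
    [[-2.5, 14.7, 0], 72],
    [[-2.5, 14.7, 0], 72],
    [[-2.5, 14.7, 0], 72],
  ],
  gripper=-1,
)

```text
time_s: 1.75
tcp_pos: [0.478, 0.025, 0.2226]
ee_rot: [[-0.951, -0.31, 0.0], [-0.31, 0.951, 0.0], [-0.0, 0.0, -1.0]]
wrist_force: [0.3, 0.1, 0.2]
gripper_width: 0.033
```

Request:
carry_out(
  steps=[
    [[0, 0, 4], 0],
    [[0, 0, 7], 0],
    [[0, 0, 8], 0],
    [[0, 0, 9], 0],
    [[0, 0, 10], 0],
    [[0, 0, 11], 0],
    [[0, 0, 12], 0],
    [[0, 0, 12.5], 0],
    [[0, 0, 13], 0],
    [[0, 0, 13.4], 0],
    [[0, 0, 13.7], 0],
    [[0, 0, 13.9], 0],
    [[0, 0, 13.9], 0],
  ],
)

```text
time_s: 3.05
tcp_pos: [0.4775, 0.0249, 0.0833]
ee_rot: [[-0.951, -0.31, -0.001], [-0.31, 0.951, -0.0], [0.001, 0.0, -1.0]]
wrist_force: [-0.3, -0.8, -0.0]
gripper_width: -0.0
```

Request:
carry_out(
  steps=[
    [[0, 0, 0.1], 0],
    [[0, 0, 0.2], 0],
    [[0, 0, 0.3], 0],
    [[0, 0, 0.4], 0],
    [[0, 0, 0.4], 0],
  ],
)

```text
time_s: 3.55
tcp_pos: [0.4767, 0.0246, 0.0812]
ee_rot: [[-0.951, -0.31, -0.003], [-0.31, 0.951, -0.001], [0.003, -0.0, -1.0]]
wrist_force: [-7.1, 1.3, 16.9]
gripper_width: 0.005
```

```bash
python3 - <<'E'
from station import r
import cv2
im=r.capture('side')[...,::-1];cv2.imwrite('pics/s2.png',cv2.resize(im[150:350,200:400],None,fx=3,fy=3))
E
```

```text
(no output)
```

View pics/s2.png

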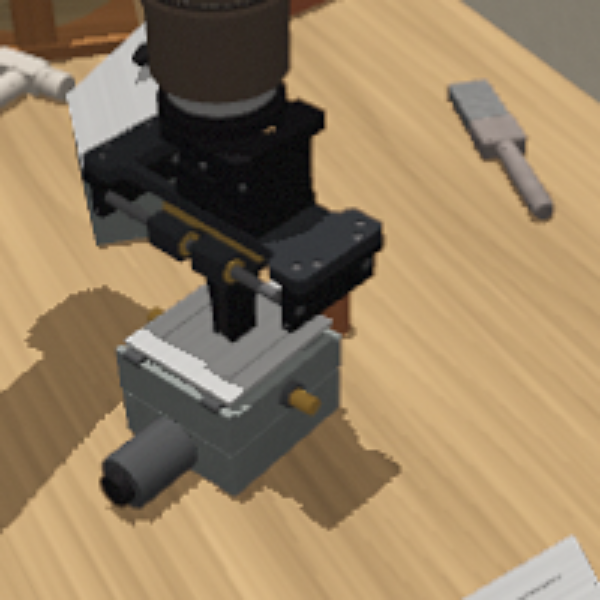

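The cover lies flat under the finger at (235,330), and the reading is 17 N on the firm stop at z = 81.2 mm. I'll lift off and go over to unit 1.

Request:
carry_out(
  steps=[
    [[0, 0, -3], 0],
    [[0, 0, -7], 0],
    [[0, 0, -11], 0],
    [[0, 0, -14], 0],
    [[8.7, -30.4, -14], 33],
    [[8.7, -30.4, -14], 33],
    [[8.7, -30.4, -14], 33],
    [[8.7, -30.4, -14], 33],
    [[8.7, -30.4, -14], 33],
    [[8.7, -30.4, -14], 33],
    [[8.7, -30.4, -14], 33],
    [[8.7, -30.4, -14], 33],
    [[8.7, -30.4, -14], 33],
    [[8.7, -30.4, -14], 33],
    [[8.7, -30.4, -14], 33],
  ],
)

```text
time_s: 5.1
tcp_pos: [0.4888, -0.2898, 0.2218]
ee_rot: [[-0.967, 0.256, -0.002], [0.256, 0.967, -0.001], [0.002, -0.002, -1.0]]
wrist_force: [-0.7, 0.5, 0.6]
gripper_width: 0.004
```

```bash
python3 - <<'E'
from station import r
import cv2,numpy as np
for c in('scene','side'):
    im=r.capture(c)[...,::-1]
    if c=='side': cv2.imwrite('pics/s3.png',cv2.resize(im[150:450,200:480],None,fx=2,fy=2))
    for t in ('feeder1_cover','feeder2_cover','tipbox_lid'): print(c,t,[(np.round(d['centre'],4).tolist(),round(d['confidence'],2)) for d in r.place_of(c,t)])
E
```

```text
scene feeder1_cover [([0.4836, -0.29, 0.1057], 0.96)]
scene feeder2_cover [([0.4795, 0.0298, 0.0804], 0.89)]
scene tipbox_lid [([0.5222, 0.3068, 0.1039], 0.84)]
side feeder1_cover [([0.4841, -0.2899, 0.1045], 0.93)]
side feeder2_cover [([0.4769, 0.0273, 0.0831], 0.76)]
side tipbox_lid [([0.5209, 0.3103, 0.0937], 0.87)]
```

View pics/s3.png

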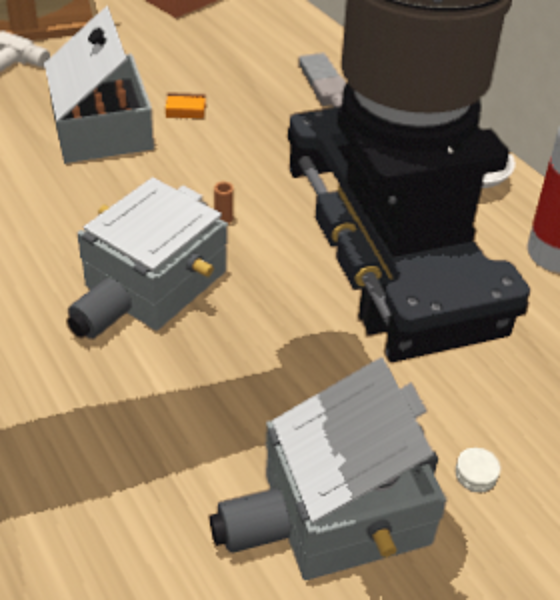

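Unit 2's cover stays flat at (150,225) with the robot away, measured at 80–83 mm, and the tip lid is still open at (90,70). Now I press unit 1.

Request:
carry_out(
  steps=[
    [[0, 0, 4], 0],
    [[0, 0, 7], 0],
    [[0, 0, 8], 0],
    [[0, 0, 9], 0],
    [[0, 0, 10], 0],
    [[0, 0, 11], 0],
    [[0, 0, 12], 0],
    [[0, 0, 12.5], 0],
    [[0, 0, 13], 0],
    [[0, 0, 13.4], 0],
    [[0, 0, 13.7], 0],
    [[0, 0, 13.9], 0],
    [[0, 0, 14.1], 0],
    [[0, 0, 14.2], 0],
    [[0, 0, 14.3], 0],
    [[0, 0, 14.3], 0],
  ],
)

```text
time_s: 7.1
tcp_pos: [0.4883, -0.2912, 0.0812]
ee_rot: [[-0.967, 0.256, -0.002], [0.256, 0.967, -0.002], [0.002, -0.002, -1.0]]
wrist_force: [-3.0, 5.1, 15.8]
gripper_width: 0.005
```

Request:
carry_out(
  steps=[
    [[0, 0, -3], 0],
    [[0, 0, -7], 0],
    [[0, 0, -11], 0],
    [[0, 0, -15], 0],
    [[0, 0, -18], 0],
    [[0, 0, -18], 0],
    [[0, 0, -18], 0],
    [[0, 0, -18], 0],
    [[0, 0, -18], 0],
  ],
)

```text
time_s: 8.0
tcp_pos: [0.4879, -0.2905, 0.2593]
ee_rot: [[-0.967, 0.256, -0.006], [0.256, 0.967, -0.001], [0.006, -0.002, -1.0]]
wrist_force: [1.2, 0.4, 0.8]
gripper_width: 0.005
```

```bash
python3 - <<'E'
from station import r
import cv2,numpy as np
for c in('scene','side'):
    im=r.capture(c)[...,::-1]
    if c=='side': cv2.imwrite('pics/s4.png',cv2.resize(im[150:450,200:480],None,fx=2,fy=2))
    for t in ('feeder1_cover','feeder2_cover','tipbox_lid'): print(c,t,[(np.round(d['centre'],4).tolist(),round(d['confidence'],2)) for d in r.place_of(c,t)])
print(r.sense()['time_s'],r.sense()['wrist_force'])
E
```

```text
scene feeder1_cover [([0.491, -0.2945, 0.0772], 0.58)]
scene feeder2_cover [([0.4787, 0.0265, 0.0834], 0.77)]
scene tipbox_lid [([0.521, 0.3073, 0.0981], 0.63)]
side feeder1_cover [([0.491, -0.2927, 0.0824], 0.9)]
side feeder2_cover [([0.4769, 0.0288, 0.0823], 0.87)]
side tipbox_lid [([0.522, 0.3078, 0.0971], 0.64), ([0.4758, 0.0287, 0.0801], 0.48)]
8.4 [-0.81949729 -0.43839806  0.23532324]
```

View pics/s4.png

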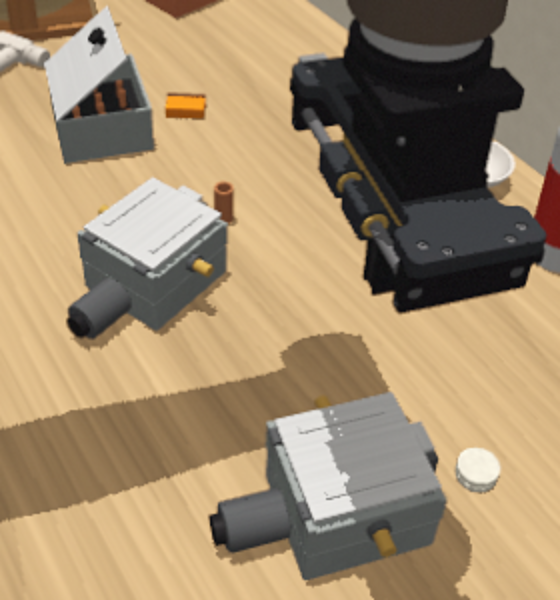

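Both covers lie flat, unit 2 at (150,225) and unit 1 at (355,455). The tip lid is still open at (90,70), and the arm is clear of everything.

```bash
python3 -c "
from station import r
print(r.finish_job())"
```

```text
the job is handed in; nothing more can be done
None
```

I pressed both wire-drive covers shut with the closed fingers, 52 mm from the hinge. Each ended on its firm stop at TCP height 81.2 mm, with about 16–17 N on the wrist. I then lifted the arm clear and handed the job in after about 8.4 s.

- **Covers:** with the arm away, both lie flat in the last picture. The networks put their points at 77–83 mm, against 81 mm when shut. The 77 mm reading is unit 1 in the scene camera, a low-confidence one at 0.58; the side camera gave 82 mm.
- **Tip-box lid:** it was not approached. It still shows open and unmoved in the pictures, and its point stayed within the networks' scatter. The side camera also gave a false second match for it on unit 2's cover (0.48 confidence), which I ignored.
- **Contact:** the wrist force was about zero at the end.

The hand-in reports no verdict.

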